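# Unseal the silver keeper and hold its lid ajar

### The job

The airtight keeper for the silver wire is sealed shut. On its control pod press the white key, then the green, then the yellow, one at a time and each fully down, and do not press the red one; then take the lid by its red grip, pull until the sticky seal breaks without letting the lid fly wide open, and finish still holding it ajar and still, its front edge about 4 cm up, so that I can slip a reel in. Do not let go of the lid, and leave the bottle, the jar and the wire reel where they stand.

Things in the scene. Friction and masses are not known exactly. Their poses are not given: they have to be found in the camera images.
- keeper: Airtight grey storage box fixed to the table, 180 mm (its x) by 220 mm (its y) by 75 mm high without the lid; origin at the centre of its underside. Its front, where the lid opens, faces its own -x; the lid's hinge runs along its y on the far (+x) upper rim. It stands left or right of centre, turned by up to 0.3 rad. Two wire reels inside are part of it.
- lid (a joint): Lid angle, rad: 0 = shut, grows as the front edge rises (0.22 = about 4 cm up; stop at 1.3). The tacky seal peaks at about 10 to 18 N of upward pull at the grip, gives way within the first few mm and is gone by 0.05 rad, leaving about 2 to 6 N of weight; it does not stick again. Let go, the lid falls shut.
- lid_grip (a point): Point in the red upright grip block that stands on the lid near the middle of the front edge: 40 mm long (lid x), 22 mm thick (lid y), 40 mm tall; the point is on its centre line, 24 mm above the lid's top face and 16 mm below the block's top (111 mm above the table when shut). Its axes are the lid's: x toward the hinge, y along the hinge, z up. Grip it firmly, 30 N or more.
- lid_hinge (a point): The lid is a grey frame with a clear pane, 180 x 220 x 12 mm, about 0.4 kg. Point on its hinge axis, at mid-width (75 mm above the table); the axis is its y. When shut, the grip point is 155 mm toward the front (-x) and 36 mm above it.
- pod: White control pod fixed to the table beside the keeper, 130 x 130 x 30 mm, with a grey top face; origin at the centre of its underside. It carries four spring keys in a square, 56 mm apart; which colour sits where changes each time. Turned by up to 0.4 rad.
- key_white_top (a point): Centre of the top face of the white key: round cap 30 mm across in a black collar 46 mm across, its top 52 mm above the table when up; it is pressed straight down.
- key_white (a joint): How far the white key is pressed, in m: 0 = up, 0.006 = fully down (about 4 N); it springs back when let go.
- key_green_top (a point): Centre of the top face of the green key: round cap 30 mm across in a black collar 46 mm across, its top 52 mm above the table when up; it is pressed straight down.
- key_green (a joint): How far the green key is pressed, in m: 0 = up, 0.006 = fully down (about 4 N); it springs back when let go.
- key_yellow_top (a point): Centre of the top face of the yellow key: round cap 30 mm across in a black collar 46 mm across, its top 52 mm above the table when up; it is pressed straight down.
- key_yellow (a joint): How far the yellow key is pressed, in m: 0 = up, 0.006 = fully down (about 4 N); it springs back when let go.
- key_red_top (a point): Centre of the top face of the red key: round cap 30 mm across in a black collar 46 mm across, its top 52 mm above the table when up; it is pressed straight down.
- key_red (a joint): How far the red key is pressed, in m: 0 = up, 0.006 = fully down (about 4 N); it springs back when let go.
- bottle_center (a point): Bystander: white plastic bottle with a red cap, 52 mm across, 150 mm tall; the point is 75 mm up. Leave alone.
- jar_center (a point): Bystander: amber glass jar with a brass lid, 60 mm across, 75 mm tall; the point is 37 mm up. Leave alone.
- reel_center (a point): Bystander: red wire reel wound with brass wire, lying flat, 68 mm across, 30 mm tall; the point is 15 mm up. Leave alone.

How it is judged:
On the way, in this order (a step that is already met when the one before it is completed fails the run):
1. the white key is pressed down alone, the lid still shut (value of joint key_white above 0.004 m and value of joint each of key_green, key_yellow, key_red below 0.002 m and value of joint lid below 0.03 rad), for 0.05 s.
2. the green key is pressed down alone, the lid still shut (value of joint key_green above 0.004 m and value of joint each of key_white, key_yellow, key_red below 0.002 m and value of joint lid below 0.03 rad), for 0.05 s.
3. the yellow key is pressed down alone, the lid still shut (value of joint key_yellow above 0.004 m and value of joint each of key_white, key_green, key_red below 0.002 m and value of joint lid below 0.03 rad), for 0.05 s.
4. the keys are up and the lid has broken free of its seal (value of joint lid above 0.08 rad and value of joint each of key_white, key_green, key_yellow below 0.002 m), for 0.1 s.
At the end, for the whole second after the job is handed in: The gripper's fingers hold the lid at rest (under 0.05 rad/s) between 0.13 and 0.32 rad open (front edge about 2.3 to 5.7 cm up), touching it with over 0.5 N, nothing else carrying it; all four keys are up again; bottle, jar and reel are within 20 mm of where they stood (value of joint lid between 0.13 and 0.32 rad and velocity of joint lid between -0.05 and 0.05 rad/s and contact force between the fingers and lid above 0.5 N and value of joint each of key_white, key_green, key_yellow, key_red below 0.002 m and contact force between lid and bottle below 0.2 N and contact force between lid and jar below 0.2 N and contact force between lid and reel below 0.2 N and distance of each of bottle_center, jar_center, reel_center from where it was at the start of the episode below 0.02 m); the arm keeps its last pose, push and grip.
It fails at once if the red key is pressed (value of joint key_red above 0.003 m).
It fails at once if two keys are pressed at once (value of joint each of key_white, key_green above 0.003 m or value of joint each of key_white, key_yellow above 0.003 m or value of joint each of key_green, key_yellow above 0.003 m).
It fails at once if the lid flies wide open (over 0.5 rad, 9 cm at the front edge) (value of joint lid above 0.5 rad).
It fails at once if the bottle, jar or wire reel is knocked over or shoved (over 30 mm) (distance of any of bottle_center, jar_center, reel_center from where it was at the start of the episode above 0.03 m).
It also fails if it takes over 58 s, if anything falls off the work surface, if the arm or the gripper's body presses on something with over 40 N, if the wrist force passes 120 N, or if a joint passes its speed limit or range.

### The arm

A 6-joint arm with a two-finger parallel gripper is mounted at the origin on the work surface. World frame = base frame: x ahead of the robot, y to its left, z up, the work surface at z = 0. Lengths are in m, angles in rad, forces in N, time in s.
With the tool pointing down it reaches from about 0.375 to 0.975 m from the base axis. Payload 3.8 kg.
Tool frame: the origin (TCP) lies midway between the tips of the shut fingers; the grasp point (between the pads) lies 19 mm behind it; z points along the fingers, y is the line along which they close (so a half turn about z gives the same grasp; the last joint's range is limited). The gripper opens to 88 mm and grips with 3 to 60 N. Pads are 18 mm wide; open, the fingers measure 123 mm over their backs; the gripper's body (75 mm by 187 mm) begins 45 mm behind the grasp point.
Start: joints at [-1.139, 0.264, 1.604, -0, 1.274, -0.037], TCP at [0.305, -0.602, 0.239] pointing down, gripper open.
Joint ranges: [-2.63, 2.63], [-0.94, 2.18], [0.31, 2.57], [-1.31, 4.45], [0, 2.66], [-2.55, 2.55]. Speed limits (rad/s): [2.57, 2.57, 3.14, 3.14, 3.14, 3.14].

### API

Orientations are given as a rotation vector (axis times angle).
In Python, from cell import manip, inverse_kinematics, cams, order gives the robot as it stands. Calls block until the motion is done:
- manip.move_pose(position, orientation): joint-space move of the TCP to a pose.
- manip.move_linear(position, rate=0.15, rot=None): straight line of the TCP; rot=None keeps the orientation; rate is the mean speed in m/s.
- manip.set_joints(angles): joint-space move.
- manip.set_gripper(opening, force=None): finger opening in m; force is the grip in N (None keeps the last); returns when the fingers have stopped.
- manip.dwell(seconds).
- inverse_kinematics(position, orientation): joint angles nearest the present ones, or None.
- manip.state(): the state.
- cams.capture(name): name is "scene" or "top"; returns a dict with "image" (400x640x3 uint8, blue, green, red), "z_map" (400x640 float32, m along the optical axis (not along the pixel's ray), 0 where there is no reading), "intrinsics" (3x3 intrinsics, pixels), "position" and "orientation" of the camera in the world. Camera axes: x right, y down, z forward; pixel columns grow to the right and rows downward; lengths in m; the calibration is good to about 2 mm. A picture is of the moment at which its call begins.
A pose or a line that the arm cannot do raises manip.IKError and nothing moves.
- order.close_job(): hands the job in; it is judged then, once.
The state is a dict: "clock": time; "joint_pos": joint angles; "joint_velocities": joint speeds; "tau": joint torques, N m; "tool_pos": TCP position; "tcp_rot": TCP orientation; "contact_force": force on the tool from outside, world axes, zero at the start; "moment": the same for the moment, N m; "gripper_width": finger opening in m; "grasp_force": force on a finger pad.
Only numpy, scipy, OpenCV 4.12 (cv2) and the standard library are available. Lean on these libraries where they do the work, as an engineer would, in place of code of your own. Each camera call takes 0.05 s, during which the arm holds its last target. There are 200 camera calls.

## Working session

There is one attempt and no reset: what is moved stays moved. The work goes in short steps, each a Python script; the robot and the scene stay as the last script left them, time stands still between calls to the robot, and variables do not carry over. Pictures are saved under pics/ and viewed, at most 10 in all, crops included, and the job is handed in when it is done.

```bash
mkdir -p pics; ls
python3 - <<'E'
from cell import manip,cams
import cv2,numpy as np
for n in("top","scene"):
    c=cams.capture(n);cv2.imwrite(f"pics/{n}0.png",c["image"]);np.savez(f"{n}0.npz",**c)
    print(n,c["position"],c["orientation"],c["intrinsics"].tolist() if hasattr(c["intrinsics"],'tolist') else c["intrinsics"])
print(manip.state())
E
```

```text
pics
top [ 0.50464588 -0.01033309  1.27480473] [-2.19115727  2.16865007 -0.09950616] [[466.6002838971743, 0.0, 324.67889792749475], [0.0, 466.6002838971743, 206.49808144126183], [0.0, 0.0, 1.0]]
scene [ 1.8714961  -0.30173255  0.90202904] [-1.78763338 -1.36239647  0.77047643] [[460.0880926028175, 0.0, 322.64787760972706], [0.0, 460.0880926028175, 193.50006602151257], [0.0, 0.0, 1.0]]
{'clock': 0.1, 'joint_pos': array([-1.13888522e+00,  2.64688097e-01,  1.60521859e+00, -1.67500265e-05,
        1.27371109e+00, -3.69164635e-02]), 'joint_velocities': array([ 1.91712831e-03,  5.11003220e-05, -1.15233564e-03,  1.50402851e-03,
       -1.61636642e-03,  3.78620644e-04]), 'tau': array([ 1.45599486e-03, -5.03616357e+01, -3.58072186e+01,  7.30648474e-02,
        2.33254465e-02, -5.39286316e-05]), 'tool_pos': array([ 0.3047086 , -0.60159475,  0.23751576]), 'tcp_rot': array([-3.05374195e+00, -7.29253640e-01,  6.48426780e-04]), 'contact_force': array([-0.21170821, -1.23072824, -1.16635923]), 'moment': array([-0.03600831, -0.0112458 ,  0.06908856]), 'grasp_force': 0.0, 'gripper_width': 0.08763412996016637}
```

View pics/top0.png

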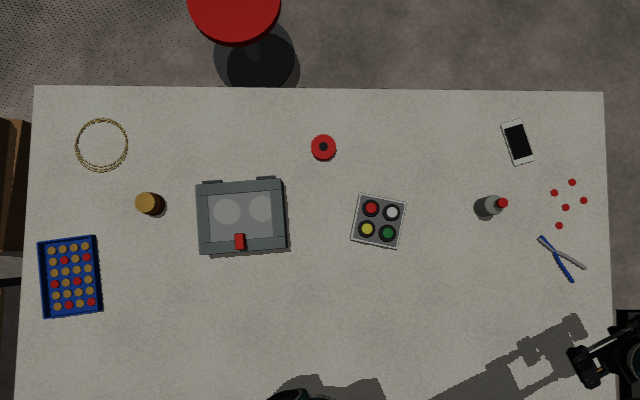

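View pics/scene0.png

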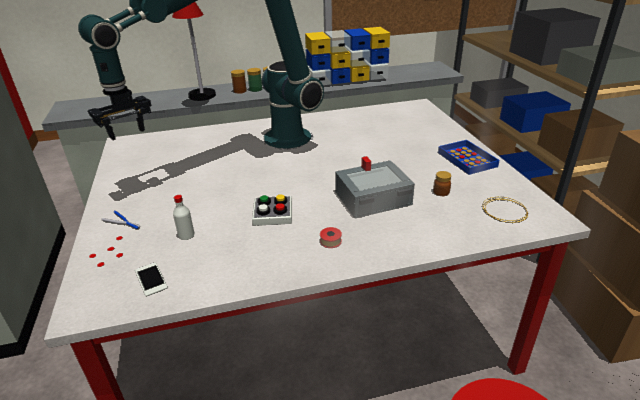

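The top view shows the keys: red (371,208), white (391,213), yellow (366,229) and green (388,233). The grip is at (240,241), with the keeper's front facing the robot. The jar (150,203), reel (323,147) and bottle (490,205) are all clear of the work. The scene view agrees.

```bash
cat > h.py <<'E'
import numpy as np,cv2
from scipy.spatial.transform import Rotation as R
def ray(c,uv,z):
    uv=np.atleast_2d(uv).astype(float);K=c["intrinsics"]
    d=np.c_[(uv-[K[0,2],K[1,2]])/[K[0,0],K[1,1]],np.ones(len(uv))]@R.from_rotvec(c["orientation"]).as_matrix().T
    return c["position"]+d*((z-c["position"][2])/d[:,2])[:,None]
def cloud(c):
    v,u=np.mgrid[:400,:640];K=c["intrinsics"];z=c["z_map"]
    p=np.dstack([(u-K[0,2])/K[0,0]*z,(v-K[1,2])/K[1,1]*z,z])
    return p@R.from_rotvec(c["orientation"]).as_matrix().T+c["position"]
def blob(m,box):
    k=np.zeros(m.shape,np.uint8);u0,v0,u1,v1=box;k[v0:v1,u0:u1]=m[v0:v1,u0:u1]*255
    n,l,s,ce=cv2.connectedComponentsWithStats(k);i=1+np.argmax(s[1:,4]);return ce[i],s[i,4],l==i
E
python3 - <<'E'
from h import *
for n,boxes in(("top",((345,185,415,255),(185,165,300,265))),("scene",((248,188,298,226),(330,150,420,216)))):
    c=dict(np.load(n+"0.npz"));hsv=cv2.cvtColor(c["image"],cv2.COLOR_BGR2HSV).astype(int);H,S,V=hsv[...,0],hsv[...,1],hsv[...,2]
    P=cloud(c);z=P[...,2]
    M=dict(red=((H<8)|(H>172))&(S>150)&(V>90),yellow=(abs(H-27)<8)&(S>130)&(V>90),green=(abs(H-62)<15)&(S>120)&(V>50),white=(S<40)&(V>170)&(z>.042))
    for k,m in M.items():
        ce,a,l=blob(m,boxes[0]);print(n,k,ce.round(1),a,ray(c,ce,.052).round(4),np.median(z[l]).round(4))
    ce,a,l=blob(M["red"],boxes[1]);ztop=l&(z>.12);print(n,"grip",ce,a,P[l].mean(0),z[l].max(),"top pts",ztop.sum(),np.median(P[ztop],0) if ztop.any() else 0)
    k=(z>.08)&(z<.094);ce,a,l=blob(k,boxes[1]);
    r=cv2.minAreaRect(P[l][:,:2].astype(np.float32));print("lid",a,np.median(z[l]),r,cv2.boxPoints(r).round(3).tolist())
    for nm,(u,v) in dict(a=boxes[0][:2]).items(): pass
    k=(z>.02)&(z<.036);ce,a,l=blob(k,boxes[0]);print("pod",a,cv2.minAreaRect(P[l][:,:2].astype(np.float32)))
E
```

```text
top red [370.6 207.4] 85 [[ 0.6091 -0.1371  0.052 ]] 0.0518
top yellow [366.5 228.2] 90 [[ 0.5542 -0.1264  0.052 ]] 0.0517
top green [387.6 232.5] 87 [[ 0.5435 -0.1816  0.052 ]] 0.0522Traceback (most recent call last):
  File "<stdin>", line 7, in <module>
  File "h.py", line 13, in blob
    n,l,s,ce=cv2.connectedComponentsWithStats(k);i=1+np.argmax(s[1:,4]);return ce[i],s[i,4],l==i
                                                     ~~~~~~~~~^^^^^^^^^
    return _wrapfunc(a, 'argmax', axis=axis, out=out, **kwds)
    return bound(*args, **kwds)
ValueError: attempt to get argmax of an empty sequence
```

Run:
```python
from h import *
c=dict(np.load("top0.npz"));print(c["image"][213,388:396].tolist())
for n,boxes in(("top",((345,185,415,255),(185,165,300,265))),("scene",((248,188,298,226),(330,150,420,216)))):
    c=dict(np.load(n+"0.npz"));hsv=cv2.cvtColor(c["image"],cv2.COLOR_BGR2HSV).astype(int);H,S,V=hsv[...,0],hsv[...,1],hsv[...,2]
    P=cloud(c);z=P[...,2]
    M=dict(red=((H<8)|(H>172))&(S>150)&(V>90),yellow=(abs(H-27)<8)&(S>130)&(V>90),green=(abs(H-62)<15)&(S>120)&(V>50),white=(S<80)&(V>120)&(z>.045))
    for k,m in M.items():
      try:
        ce,a,l=blob(m,boxes[0]);print(n,k,ce.round(1),a,ray(c,ce,.052).round(4),np.median(z[l]).round(4))
      except ValueError: print(k,"none")
    ce,a,l=blob(M["red"],boxes[1]);ztop=l&(z>.12);print(n,"grip",ce,a,ray(c,ce,.127),P[l].mean(0),z[l].max(),"top pts",ztop.sum(),P[ztop].mean(0) if ztop.any() else 0)
    if ztop.any():print(cv2.minAreaRect(P[ztop][:,:2].astype(np.float32)))
    k=(z>.08)&(z<.094);ce,a,l=blob(k,boxes[1]);
    r=cv2.minAreaRect(P[l][:,:2].astype(np.float32));print("lid",a,np.median(z[l]),r,cv2.boxPoints(r).round(3).tolist())
    k=(z>.02)&(z<.036);ce,a,l=blob(k,boxes[0]);print("pod",a,cv2.minAreaRect(P[l][:,:2].astype(np.float32)))
```

```text
[[146, 148, 147], [147, 149, 148], [147, 150, 148], [146, 147, 146], [146, 149, 147], [146, 148, 147], [147, 149, 147], [145, 148, 147]]
top red [370.6 207.4] 85 [[ 0.6091 -0.1371  0.052 ]] 0.0518
top yellow [366.5 228.2] 90 [[ 0.5542 -0.1264  0.052 ]] 0.0517
top green [387.6 232.5] 87 [[ 0.5435 -0.1816  0.052 ]] 0.0522
top white [391.5 211.7] 82 [[ 0.5983 -0.1921  0.052 ]] 0.0525
top grip [238.62992126 241.23622047] 127 [[0.5159542  0.19416937 0.127     ]] [0.51588702 0.1925082  0.13625042] 1.2748047312679696 top pts 127 [0.51588702 0.1925082  0.13625042]
((0.5201186537742615, 0.0970199778676033), (0.038843635469675064, 0.2134186327457428), 2.1137704849243164)
lid 5803 0.08601613450388101 ((0.5813290476799011, 0.20092302560806274), (0.18040180206298828, 0.22111776471138), 5.341339588165283) [[0.48100000619888306, 0.30300000309944153], [0.5019999742507935, 0.0820000022649765], [0.6809999942779541, 0.0989999994635582], [0.6610000133514404, 0.3190000057220459]]
pod 1395 ((0.5763437151908875, -0.15929928421974182), (0.13049323856830597, 0.13034944236278534), 78.6458969116211)
scene red 
[... 245 characters left out ...]
cene grip [367.05555556 162.94444444] 72 [[0.55324079 0.1843835  0.127     ]] [0.54853833 0.18605257 0.12441915] 0.902029036872048 top pts 33 [0.56503038 0.17622652 0.14786086]
((1.1930506229400635, -0.0463501513004303), (0.02823120355606079, 1.4495646953582764), 70.48824310302734)
lid 1671 0.0840427179190325 ((0.5845004916191101, 0.19854611158370972), (0.18930716812610626, 0.22510269284248352), 5.274538516998291) [[0.47999998927116394, 0.3019999861717224], [0.5009999871253967, 0.07800000160932541], [0.6890000104904175, 0.0949999988079071], [0.6679999828338623, 0.3190000057220459]]
pod 529 ((0.5825095772743225, -0.162395179271698), (0.1300131231546402, 0.13263294100761414), 78.7125244140625)
```

```bash
cat > press.py <<'E'
from h import *
from cell import manip
def down(psi): return (R.from_euler("z",psi)*R.from_euler("x",np.pi)).as_rotvec()
def press(name,x,y):
    manip.move_linear([x,y,.075]);manip.dwell(.2);b=manip.state()["contact_force"][2];log=[]
    manip.move_linear([x,y,.054],rate=.08)
    for z in np.arange(.052,.0435,-.001):
        manip.move_linear([x,y,z],rate=.03);manip.dwell(.05);s=manip.state();f=s["contact_force"][2]-b
        log.append((round(s["tool_pos"][2]*1e3,1),round(f,1)))
        if f>9: break
    manip.dwell(.15);s=manip.state();print(name,log,s["tool_pos"].round(4),s["clock"])
    manip.move_linear([x,y,.075],rate=.08)
E
python3 - <<'E'
from press import *
manip.set_gripper(0.0,20)
manip.move_pose([.598,-.192,.25],down(-.19))
press("white",.598,-.192)
s=manip.state();print(s["tool_pos"],s["gripper_width"],s["joint_pos"].round(2))
E
```

```text
white [(np.float64(52.3), np.float64(0.6)), (np.float64(51.2), np.float64(1.9)), (np.float64(50.2), np.float64(1.3)), (np.float64(49.1), np.float64(2.6)), (np.float64(48.1), np.float64(2.8)), (np.float64(47.2), np.float64(5.1)), (np.float64(46.4), np.float64(6.1)), (np.float64(46.3), np.float64(10.2))] [ 0.5983 -0.1921  0.0463] 7.7083
[ 0.59793559 -0.19197704  0.07521136] 0.0007292721321680469 [-0.35  0.32  1.85 -0.    0.97  1.41]
```

White bottomed out cleanly: 6 mm of travel, then the force rose.

Run:
```python
from press import *
press("green",.5435,-.1816)
press("yellow",.5542,-.1264)
manip.move_linear([.5542,-.1264,.2],rate=.25)
manip.move_pose([.516,.1945,.21],down(.093))
manip.set_gripper(.07,45)
from cell import cams
c=cams.capture("scene");cv2.imwrite("pics/hover.png",cv2.resize(c["image"][60:230,200:440],None,fx=3,fy=3))
s=manip.state();print(s["tool_pos"],s["clock"],s["joint_pos"].round(2),s["contact_force"])
```

```text
green [(np.float64(52.3), np.float64(2.1)), (np.float64(51.2), np.float64(2.1)), (np.float64(50.1), np.float64(2.7)), (np.float64(49.1), np.float64(3.0)), (np.float64(48.1), np.float64(2.6)), (np.float64(47.1), np.float64(3.9)), (np.float64(46.4), np.float64(6.0)), (np.float64(46.3), np.float64(11.8))] [ 0.5437 -0.1817  0.0463] 11.9167
yellow [(np.float64(52.3), np.float64(1.3)), (np.float64(51.2), np.float64(1.6)), (np.float64(50.1), np.float64(2.2)), (np.float64(49.1), np.float64(2.9)), (np.float64(48.1), np.float64(4.0)), (np.float64(47.1), np.float64(3.5)), (np.float64(46.4), np.float64(5.7)), (np.float64(46.3), np.float64(11.5))] [ 0.5545 -0.1265  0.0463] 16.125
[0.51597151 0.19453672 0.20998238] 19.675 [ 0.32  0.05  1.9  -0.    1.19  1.79] [-0.15930343  0.22474849 -0.09140751]
```

View pics/hover.png

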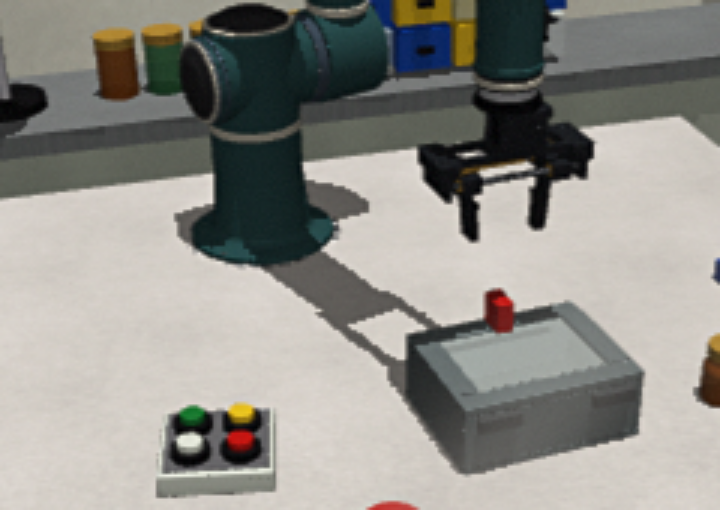

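The fingers, at about (468–540, 220), straddle the grip block at (498,310), and all the keys are up. Next I'll descend and grip.

```bash
cat > arc.py <<'E'
from press import *
def pose(p0,rv0,th,yaw=.093):
    # rotate the gripped TCP pose about the hinge axis
    ax=np.array([-np.sin(yaw),np.cos(yaw),0]);h=np.array([.516+.155*np.cos(yaw),.1945+.155*np.sin(yaw),.075])
    q=R.from_rotvec(th*ax);return h+q.apply(p0-h),(q*R.from_rotvec(rv0)).as_rotvec()
E
python3 - <<'E'
from arc import *
from cell import inverse_kinematics
manip.move_linear([.516,.1945,.092],rate=.1)
s=manip.state();b=s["contact_force"];print(s["tool_pos"],b)
for th in(.1,.22): print(inverse_kinematics(*pose(s["tool_pos"],s["tcp_rot"],th)))
manip.set_gripper(0,45);manip.dwell(.3)
s=manip.state();print(s["tool_pos"],s["contact_force"]-b,s["moment"],s["gripper_width"],s["grasp_force"],s["clock"])
E
```

```text
[0.51669052 0.19471841 0.09281113] [-1.38317669  0.34362186 -0.28912855]
[0.30157009 0.21554772 1.92206411 0.0231989  1.10038469 1.76785234]
[0.28667893 0.28018521 1.81683423 0.0441762  1.2593203  1.74642033]
[0.51615788 0.19253567 0.09196901] [ 1.74234193 -7.08120852  1.96421053] [-1.07629572 -0.12470785  0.03840844] 0.02160559948658035 44.989172173663974 22.0917
```

Gripped at 22 mm and 45 N. Lifting slowly along the hinge arc.

Run:
```python
from arc import *
from cell import cams
p0=np.array([.516,.1925,.092]);rv=down(.093)
for th in (.01,.02,.03,.045,.06,.08,.1,.12,.14,.16,.18,.2,.22):
    p,r=pose(p0,rv,th);manip.move_linear(p,rate=.02,rot=r);s=manip.state()
    print(th,s["contact_force"].round(1),(s["tool_pos"]-p).round(4),round(s["gripper_width"],4))
manip.dwell(.7);s=manip.state();print(s["clock"],s["contact_force"],s["moment"],s["grasp_force"],s["tool_pos"])
c=cams.capture("scene");cv2.imwrite("pics/lift.png",cv2.resize(c["image"][60:250,200:460],None,fx=3,fy=3))
t=cams.capture("top");np.savez("top1.npz",**t);np.savez("scene1.npz",**c)
P=cloud(c)  # lid plane from scene depth in keeper frame
q=(P-[.5813,.2009,0])@R.from_euler("z",.093).as_matrix()
m=(abs(q[...,0])<.085)&(abs(abs(q[...,1])-.1)<.007)&(q[...,2]>.08)&(q[...,2]<.16)
x,z=q[m][:,0],q[m][:,2];print(m.sum(),np.polyfit(x,z,1))
```

```text
0.01 [ 3.7  1.3 -8.2] [-0.     -0.0001 -0.0008] 0.0218
0.02 [  5.5   1.7 -12.2] [-0.0001 -0.0001 -0.0009] 0.0217
0.03 [ 4.1  1.8 -7.8] [ 0.0001 -0.      0.0001] 0.0215
0.045 [ 2.4  0.2 -4.6] [ 0.0002 -0.      0.0005] 0.0215
0.06 [ 3.2 -0.2 -4.1] [ 0.0002 -0.      0.0002] 0.0217
0.08 [ 3.3 -1.2 -5.2] [ 0.0001 -0.      0.    ] 0.0214
0.1 [ 3.7 -0.6 -3.6] [ 0.0001 -0.     -0.0001] 0.0215
0.12 [ 3.5 -0.  -4. ] [ 0.0001 -0.     -0.0001] 0.0217
0.14 [ 2.3 -0.8 -3.4] [ 0.0001 -0.     -0.0001] 0.0217
0.16 [ 3.4 -1.3 -5.6] [ 0.     -0.     -0.0002] 0.0215
0.18 [ 3.9 -0.6 -4.8] [ 0.     -0.     -0.0002] 0.0215
0.2 [ 4.3  0.5 -5.2] [ 0.     -0.     -0.0002] 0.0218
0.22 [ 4.5 -0.1 -4.5] [ 0.     -0.     -0.0002] 0.0217
26.5667 [ 4.25589684  0.50806523 -5.09150239] [-0.21531879 -1.02403649  0.14104449] 44.99767022207379 [0.52348929 0.19316366 0.1254013 ]
264 [-0.22163016  0.10594835]
```

View pics/lift.png

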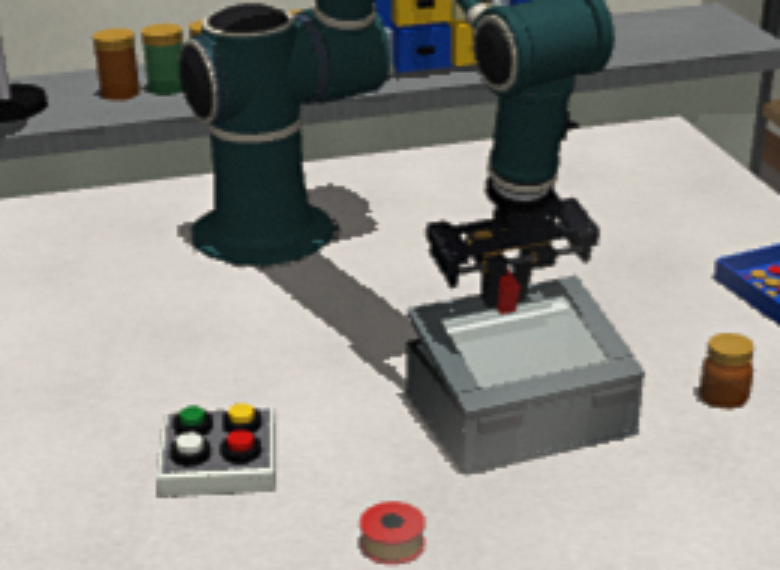

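The lid is held ajar by its grip at (508,293), with the front edge up. Fitting the depth points gives a slope of 0.22. All the keys are up, and the jar and reel haven't moved.

```bash
python3 -c "
from cell import order
print(order.close_job())"
```

```text
the job is handed in; nothing more can be done
None
```

I pressed white, green and yellow in order, each fully down and never red, then broke the seal; the arm is still holding the lid about 0.22 rad open (front edge about 4 cm up), I left the bottle, jar and reel alone, and the job is handed in with no verdict returned.

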